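Switch off the drying board and nest the gear-case covers

TASK

The covers on the sloping drying board are dry. First turn the board's thermostat knob fully anticlockwise to its stop (off), then take the two gear-case covers off the board and nest them one over the other on the cover that stands in the green tray, so that all three make one straight stack there. Do not drop a cover on: keep hold of each until it sits fully home and press it down lightly so that you feel it bottom, without forcing it; leave the foot cap on the board and the tool body in the tray where they are.

Things in the scene. Friction and masses are not known exactly. Their poses are not given: they have to be found in the camera images.
- dryer: grey drying board, fixed; top 340 mm wide (y), falls 25 deg towards the robot, lower edge 50, upper edge 140 mm above the bench. Origin: on the bench, 100 mm level behind (+x) the lower edge, mid-width; x level, towards the high side. A 14 mm high ledge, upper face 24 mm up the slope, holds the parts on the slotted bed; its top 80 mm is a dark control strip.
- thermostat (a joint): thermostat knob angle in rad: 0 = fully anticlockwise = off, a hard stop; grows clockwise (looking at the knob) up to 4.7; friction about 0.05 N m, stays where it is left; starts between 1.0 and 2.6
- thermostat_grip (a point): black knob mid-width on the control strip, 172 mm up the slope, above the row of parts: 52 mm round skirt, straight grip bar 49 long, 14 thick, 32 mm high, white pointer line at one end. Point: on the turning axis, 37 mm off the sloping panel, 7 mm below the bar's top. z: turning axis, out of the panel, leaning 25 deg to the robot; x: along the bar, pointer at its -x end; turns with the knob
- cover_a: red-orange gear-case cover, a hollow cup upside down, 100 mm high, 90 to 180 g: flange 92 mm across, 6 mm high at the open bottom; cone 84 to 49 mm across; closed neck to grip, 38 mm across, from 65 to 100 mm height. Origin: centre of the flange's underside; z: along the axis to the neck. Starts on the drying board square to the slope (leaning 25 deg to the robot), flange against the ledge
- cover_b: second cover, the same as cover_a, in the same row on the board. Inside, each cover is an open cone (wall 3.5 mm) up to a flat ceiling 60 mm above its origin, there 41.5 mm across. Nested, the ceiling rests on the lower cover's neck top: its origin is 40 mm above the lower one's
- cover_base: third cover, the same as cover_a, standing upright in the green tray: the foot of the stack
- tray: green sheet-metal tray 360 (x) by 270 (y) mm with a 30 mm high rim, floor 4 mm thick, lined with paper, fixed. Origin: centre of its underside, on the bench
- foot_cap: bystander: low red-orange block-shaped foot cap 92 x 66 mm, 50 mm high, on the drying board in the same row as the two covers. Origin: centre of its underside
- tool_body_1: bystander: red-orange pistol-shaped tool body, 180 mm long, 50 mm high, lying on its side in the tray behind (+x of) the cover, barrel across the tray, grip pointing away from the robot. Origin: under the middle of its barrel

How it is judged:
On the way, in this order (a step that is already met when the one before it is completed fails the run):
1. the thermostat knob is turned to its anticlockwise stop (value of joint thermostat below 0.06 rad), for 0.2 s.
2. one cover off the board sits fully home on the cover in the tray, still held and pressed down with more than 3 N (((z of cover_a in the frame of cover_base between 0.036 and 0.043 m and horizontal distance between cover_a and cover_base below 0.005 m and angle between cover_a's own z axis and vertical below 0.07 rad and contact force between the fingers and cover_a above 1 N and contact force between cover_a and cover_base above 3 N) or (z of cover_b in the frame of cover_base between 0.036 and 0.043 m and horizontal distance between cover_b and cover_base below 0.005 m and angle between cover_b's own z axis and vertical below 0.07 rad and contact force between the fingers and cover_b above 1 N and contact force between cover_b and cover_base above 3 N))), for 0.1 s.
3. the other cover sits fully home on top of that one, still held and pressed down with more than 3 N (((z of cover_b in the frame of cover_a between 0.036 and 0.043 m and horizontal distance between cover_b and cover_a below 0.005 m and angle between each of cover_b, cover_a's own z axis and vertical below 0.07 rad and contact force between the fingers and cover_b above 1 N and contact force between cover_b and cover_a above 3 N and z of cover_a in the frame of cover_base between 0.036 and 0.043 m and horizontal distance between cover_a and cover_base below 0.005 m) or (z of cover_a in the frame of cover_b between 0.036 and 0.043 m and horizontal distance between cover_a and cover_b below 0.005 m and angle between each of cover_a, cover_b's own z axis and vertical below 0.07 rad and contact force between the fingers and cover_a above 1 N and contact force between cover_a and cover_b above 3 N and z of cover_b in the frame of cover_base between 0.036 and 0.043 m and horizontal distance between cover_b and cover_base below 0.005 m))), for 0.1 s.
At the end, for the whole second after the job is handed in: Knob within 0.06 rad of its anticlockwise stop. The three covers stand at rest in one upright stack (within 4 degrees) on the tray floor, clear of its rim; each upper cover's origin is 36 to 43 mm above the lower one's and within 5 mm sideways; either order (value of joint thermostat below 0.06 rad and ((z of cover_a in the frame of cover_base between 0.036 and 0.043 m and horizontal distance between cover_a and cover_base below 0.005 m and angle between each of cover_a, cover_b's own z axis and vertical below 0.07 rad and z of cover_b in the frame of cover_a between 0.036 and 0.043 m and horizontal distance between cover_b and cover_a below 0.005 m) or (z of cover_b in the frame of cover_base between 0.036 and 0.043 m and horizontal distance between cover_b and cover_base below 0.005 m and angle between each of cover_b, cover_a's own z axis and vertical below 0.07 rad and z of cover_a in the frame of cover_b between 0.036 and 0.043 m and horizontal distance between cover_a and cover_b below 0.005 m)) and x of cover_base in the frame of tray between -0.14 and 0.14 m and y of cover_base in the frame of tray between -0.095 and 0.095 m and z of cover_base in the frame of tray below 0.009 m and angle between cover_base's own z axis and vertical below 0.07 rad and linear speed of each of cover_a, cover_b, cover_base below 0.02 m/s); the robot touches nothing.
It fails at once if the foot cap or the tool body in the tray is moved more than 30 mm (distance of any of tool_body_1, foot_cap from where it was at the start of the episode above 0.03 m).
It fails at once if covers are forced together with more than 80 N (contact force between any of cover_a, cover_b and cover_base above 80 N or contact force between cover_a and cover_b above 80 N).
It fails at once if a cover is knocked over (angle between any of cover_a, cover_b, cover_base's own z axis and vertical above 1.05 rad).
It also fails if it takes over 70 s, if anything falls off the work surface, if the arm or the gripper's body presses on something with over 40 N, if the wrist force passes 120 N, or if a joint passes its speed limit or range.

ROBOT

A 7-joint arm with a two-finger parallel gripper is mounted at the origin on the work surface. World frame = base frame: x ahead of the robot, y to its left, z up, the work surface at z = 0. Lengths are in m, angles in rad, forces in N, time in s.
With the tool pointing down it reaches from about 0.425 to 0.925 m from the base axis. Payload 6.8 kg.
Tool frame: the origin (TCP) lies midway between the tips of the shut fingers; the grasp point (between the pads) lies 19 mm behind it (bot.pinch_z is the distance from the TCP to the grasp point, in m); z points along the fingers, y is the line along which they close (so a half turn about z gives the same grasp; the last joint's range is limited). The gripper opens to 85 mm and grips with 20 to 120 N. Pads are 22 mm wide; open, the fingers measure 114 mm over their backs; the gripper's body (76 mm by 85 mm) begins 54 mm behind the grasp point. The pads swing forward as they close: fully open they stand 13 mm farther back than shut.
Start: joints at [1.125, 0.477, 0.022, 1.555, -0.011, 1.109, -0.083], TCP at [0.224, -0.637, 0.231] pointing down, gripper open.
Joint ranges: [-2.96, 2.96], [-0.34, 2.1], [-1.41, 1.46], [0.24, 2.44], [-1.37, 4.51], [0.17, 1.92], [-2.96, 2.96]. Speed limits (rad/s): [2.39, 2.39, 3.14, 3.14, 3.14, 3.14, 3.14].

INTERFACE

Orientations are given as a unit quaternion [w, x, y, z].
In Python, from station import bot, imaging gives the robot as it stands. The module is installed in compiled form; this text tells all that it offers.
- The arm moves only by the tool carry_out, never from a script. Its argument "targets" is a list of rows, each a list of 5 numbers: the shift along the tool's x, y, z in cm, then the turn about the tool's z in degrees, then the opening, from -1 (shut) to 1 (fully open). In form: [[x, y, z, yaw, gripper], ...]. A call has 1 to 12 rows; each row shifts and turns the commanded pose from where the row before left it, along the tool's axes as they then stand; what a row does not reach is not made up. A row lasts 1/10 s, in which the tool goes at most 50 mm and 8.59 degrees, less where a joint would pass 70% of its speed; a pose out of reach is approached as far as the arm can. A call is refused whole if a number of a shift passes 5 or a number of a turn 8.59, either way. A call with a gripper value outside its range is refused whole. The fingers move at their own pace and stop on an object; "force" is the grip in N (left out, the last holds). Time passes only in rows, so rows that do not move let the fingers close. It gives the time, the measured TCP pose, the force, the opening and the grip force at its end, in the units of the state.
- bot.get_obs(): the state, without advancing time (a new reading comes with each control period).
- imaging.read_camera(name): name is "side" or "top"; returns the picture (400x640x3 uint8, red, green, blue); there is no depth.
- imaging.calibration(name): a dict with "fx", "fy", "cx", "cy" (pixels), "extrinsics" (4x4, takes a point from world to camera coordinates). Camera axes: x right, y up, looking along -z (the intrinsics and any distortion apply to the point x, -y, -z); pixel columns grow to the right and rows downward; lengths in m; the calibration is good to about 2 mm. A picture is of the moment at which its call begins. calibration takes no time and is no camera call.
- bot.hand_in(): hands the job in; it is judged then, once.
The state is a dict: "t": time; "q": joint angles; "joint_vel": joint speeds; "joint_torque": joint torques, N m; "eef_pos": TCP position; "tool_rot": TCP orientation; "contact_force": force on the tool from outside, world axes, zero at the start; "torque": the same for the moment, N m; "gripper_width": opening from 0.0 (shut) to 1.0 (fully open); "grasp_force": force on a finger pad.
Only numpy, scipy, OpenCV 4.12 (cv2) and the standard library are available. Lean on these libraries where they do the work, as an engineer would, in place of code of your own. Each camera call takes 0.05 s, during which the arm holds its last target. There are 200 camera calls.

## Working session

There is one attempt and no reset: what is moved stays moved. The work goes in short steps, Python scripts to look and compute and a tool call to move; the robot and the scene stay as the last step left them, time stands still between calls to the robot, and variables do not carry over. Pictures are saved under pics/ and viewed, at most 10 in all, crops included, and the job is handed in when it is done.

Besides the shell and the picture viewer there is one more tool, called by a JSON object that holds its "method" and its "body". carry_out: Moves the arm, as the interface text tells. Its arguments: {"type":"object","properties":{"targets":{"type":"array"},"force":{"type":"number"}},"required":["targets"]}

```bash
mkdir -p pics
python3 - <<'E'
from station import bot, imaging
import cv2,numpy as np
print(bot.get_obs())
for n in("side","top"):
    im=imaging.read_camera(n); np.save(n+'0.npy',im); cv2.imwrite(f'pics/{n}0.png',im[:,:,::-1])
    c=imaging.calibration(n); print(n,c)
E
```

```text
{'t': 0.0, 'q': array([ 1.12491912,  0.47779182,  0.02234525,  1.55647909, -0.01148493,
        1.10928178, -0.0831166 ]), 'joint_vel': array([ 4.85754027e-04,  1.79455610e-03, -6.72755614e-04, -1.04299584e-04,
       -2.81514011e-04,  5.39356531e-04,  6.15801130e-05]), 'joint_torque': array([ 2.12166549e-05, -5.96443963e+01,  1.60828594e+00, -2.81190276e+01,
        1.25080286e-02,  9.55667929e-03, -2.63327144e-05]), 'eef_pos': array([ 0.22346724, -0.63629919,  0.23031971]), 'tool_rot': array([-8.86906504e-04,  9.85771224e-01,  1.68090018e-01, -2.28449058e-04]), 'contact_force': array([-0.23770074,  1.02327846, -0.15577043]), 'torque': array([-0.0423874 ,  0.01773601, -0.03099399]), 'grasp_force': 0.0, 'gripper_width': 0.9981849962247958}
side {'fx': 415.94027663154736, 'fy': 415.94027663154736, 'cx': 324.2840565459488, 'cy': 198.5744970175039, 'extrinsics': array([[-0.98763585, -0.15574814,  0.01783093,  0.58063339],
       [ 0.12512955, -0.71469225,  0.6881552 , -0.16556416],
       [-0.09443527,  0.68187792,  0.72534438, -0.90682657],
       [ 0.        ,  0.        ,  0.        ,  1.        ]])}
top {'fx': 390.8514567402025, 'fy': 390.8514567402025, 'cx': 317.10351690173957, 'cy': 203.12737616550115, 'extrinsics': array([[ 0.02445272, -0.99963251,  0.01170084, -0.02451123],
       [ 0.99297829,  0.0256417 ,  0.11548424, -0.6178707 ],
       [-0.11574183,  0.00879477,  0.99324039, -0.80404446],
       [ 0.        ,  0.        ,  0.        ,  1.        ]])}
```

View pics/side0.png

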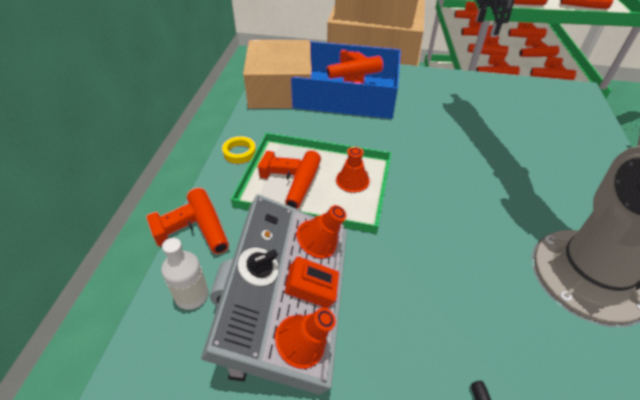

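View pics/top0.png

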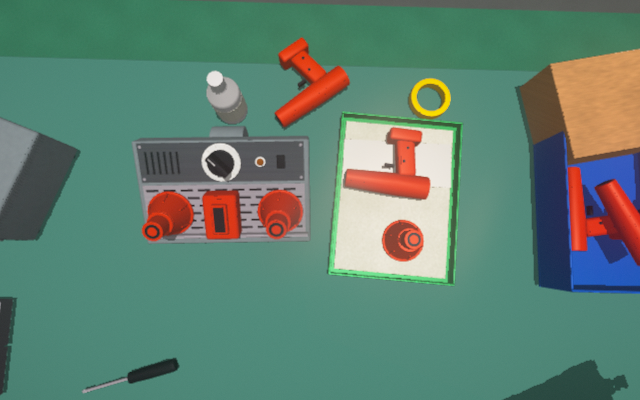

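The side view shows the board, with covers' necks at (337,213) and (324,318), the knob at (262,262) and the base neck at (354,153). In the top view the necks are at (152,232), (276,229) and (411,239), and the knob is at (220,162). I'll enlarge both.

Run:
```python
import cv2,numpy as np
t=np.load('top0.npy')[:,:,::-1];s=np.load('side0.npy')[:,:,::-1]
cv2.imwrite('pics/t1.png',cv2.resize(t[130:260,130:310],None,fx=4.4,fy=4.4,interpolation=cv2.INTER_CUBIC))
cv2.imwrite('pics/s1.png',cv2.resize(s[190:390,200:400],None,fx=3,fy=3,interpolation=cv2.INTER_CUBIC))
```

```text
(no output)
```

View pics/t1.png

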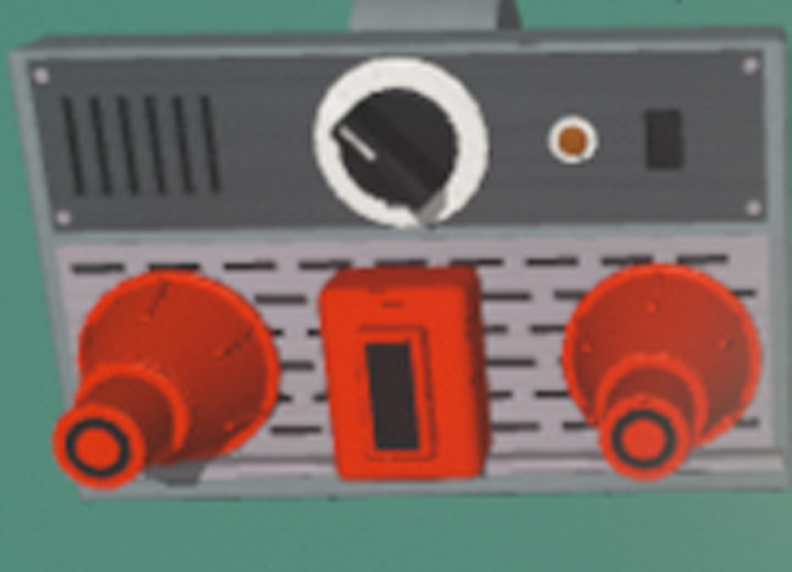

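View pics/s1.png

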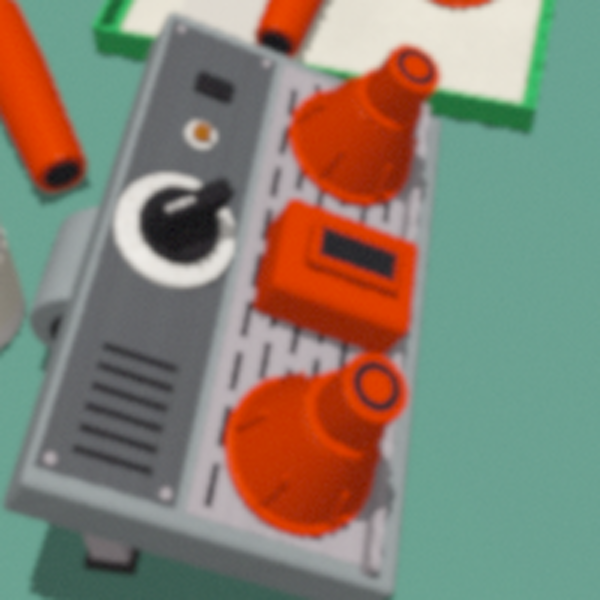

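The top crop shows ring centres (97,446) and (641,438), strip screws (41,75), (750,65), (63,218) and (753,208), and the pointer line (340,128)-(372,158). The side crop has ring centres (415,66) and (377,385) and screws (182,30), (266,63), (50,457) and (165,493).

```bash
cat > h.py <<'E'
import numpy as np,cv2
from station import bot,imaging
C={n:imaging.calibration(n) for n in('side','top')}
def ray(n,u,v):
    c=C[n];E=c['extrinsics'];d=np.array([(u-c['cx'])/c['fx'],-(v-c['cy'])/c['fy'],-1.])
    R=E[:3,:3];d=R.T@d;return -R.T@E[:3,3],d/np.linalg.norm(d)
def tri(t,s):
    A=np.zeros((3,3));b=np.zeros(3);L=[]
    for n,p in(('top',t),('side',s)):
        o,d=ray(n,*p);P=np.eye(3)-np.outer(d,d);A+=P;b+=P@o;L.append((P,o))
    X=np.linalg.solve(A,b);return X,max(np.linalg.norm(P@(X-o)) for P,o in L)
def onplane(n,p,q,nv):
    o,d=ray(n,*p);return o+d*((q-o)@nv)/(d@nv)
def proj(n,X):
    c=C[n];p=c['extrinsics']@np.append(X,1);return c['cx']+c['fx']*p[0]/-p[2],c['cy']-c['fy']*p[1]/-p[2]
E
python3 - <<'E'
from h import *
np.set_printoptions(precision=4,suppress=True)
T=lambda x,y:(130+x/4.4-.4,130+y/4.4-.4)
S=lambda x,y:(200+x/3-.35,190+y/3-.35)
sc=[]
for n,t,s in(('neckL',(97,446),(377,385)),('neckR',(641,438),(415,66)),('sUL',(41,75),(50,457)),('sUR',(750,65),(182,30)),('sLL',(63,218),(165,493)),('sLR',(753,208),(266,63))):
    X,r=tri(T(*t),S(*s));print(n,X,r*1e3)
    if n[0]=='s':sc.append(X)
sc=np.array(sc);c=sc.mean(0);yv=(sc[0]+sc[2]-sc[1]-sc[3]);yaw=np.arctan2(-yv[0],yv[1]);print('yaw',np.degrees(yaw),'c',c)
h=np.array([np.cos(yaw),np.sin(yaw),0]);n=-np.sin(np.radians(25))*h+[0,0,np.cos(np.radians(25))]
print('plane normal fit',np.linalg.svd(sc-c)[2][2],n)
for name,p in(('ptr outer',(340,128)),('ptr inner',(372,158))):
    for nn,q in(('top',T(*p)),):print(name,onplane(nn,q,c+n*.044,n))
for name,p in(('ptr outer',(165,213)),('ptr inner',(200,198)),('barR',(228,190))):
    print('side',name,onplane('side',S(*p),c+n*.044,n))
# knob white disc
for nn in('top','side'):
    im=imaging.read_camera(nn) if 0 else np.load(nn+'0.npy')
    m=(im.min(2)>200).astype(np.uint8)
    k,l,st,ce=cv2.connectedComponentsWithStats(m)
    print(nn,[(st[i][:5].tolist(),ce[i].round(1).tolist()) for i in range(1,k) if 60<st[i][4]<900])
# base neck ring: dark pixels in red
    hsv=cv2.cvtColor(im,cv2.COLOR_RGB2HSV);red=(((hsv[...,0]<12)|(hsv[...,0]>172))&(hsv[...,1]>150)).astype(np.uint8)
    k,l,st,ce=cv2.connectedComponentsWithStats(red)
    print(nn,'red',[st[i].tolist() for i in range(1,k) if st[i][4]>300])
t=np.load('top0.npy')[215:265,375:430,::-1];s=np.load('side0.npy')[140:195,325:380,::-1]
cv2.imwrite('pics/b.png',np.hstack([cv2.resize(a,(390,390),interpolation=cv2.INTER_CUBIC) for a in(t,s)]))
E
```

```text
neckL [0.5448 0.2851 0.1708] 0.3776676257550428
neckR [0.5541 0.0656 0.1719] 0.23947251770793024
sUL [0.7069 0.3353 0.1365] 0.39635236987130573
sUR [0.7197 0.0275 0.1351] 0.09250376557558579
sLL [0.649  0.3331 0.109 ] 0.5610297154872489
sLR [0.6617 0.0253 0.1095] 0.6235383783999975
yaw 2.3730507324879677 c [0.6843 0.1803 0.1225]
plane normal fit [-0.4157 -0.0184  0.9093] [-0.4223 -0.0175  0.9063]
ptr outer [0.6792 0.1953 0.169 ]
ptr inner [0.668  0.1828 0.1635]
side ptr outer [0.6802 0.1994 0.1695]
side ptr inner [0.6651 0.1808 0.1622]
side barR [0.6519 0.168  0.1557]
top [([207, 71, 16, 15, 175], [214.3, 78.2]), ([202, 144, 38, 37, 420], [221.4, 158.8])]
top red [[275, 38, 74, 89, 2699], [346, 128, 84, 71, 2434], [568, 167, 72, 98, 3481], [142, 191, 52, 50, 1671], [202, 190, 39, 49, 1450], [258, 190, 44, 49, 1376], [382, 220, 41, 41, 1067]]
side [([546, 0, 13, 8, 83], [552.4, 3.8]), ([610, 0, 17, 11, 95], [617.4, 6.8]), ([267, 144, 38, 13, 292], [286.1, 150.3]), ([242, 171, 46, 32, 746], [266.0, 188.5]), ([163, 239, 17, 13, 173], [171.2, 244.8]), ([239, 249, 38, 36, 366], [252.4, 269.2])]
side red [[561, 0, 52, 8, 320], [455, 2, 26, 33, 443], [509, 23, 67, 56, 1455], [478, 26, 41, 48, 817], [328, 50, 55, 32, 1093], [336, 148, 33, 44, 946], [258, 151, 62, 57, 1615], [147, 188, 81, 65, 2255], [296, 206, 50, 53, 1625], [274, 257, 65, 112, 4255]]
```

View pics/b.png

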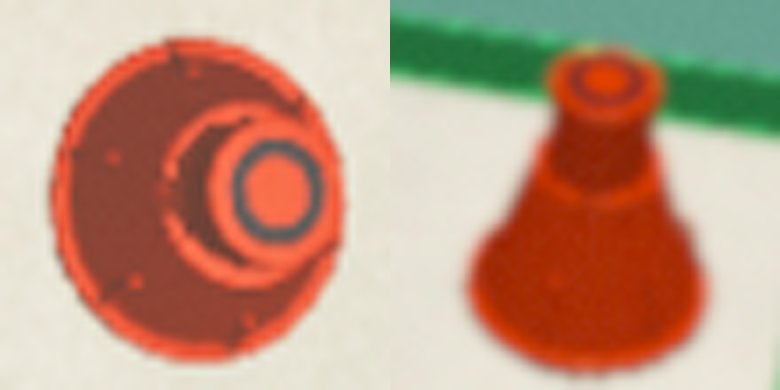

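```bash
cat >> h.py <<'E'
def base(): return tri((413.7,239.1),(354.9,151.2))
def to(x,y,z,psi=None):
    o=bot.get_obs();w,a,b,c=o['tool_rot'];from scipy.spatial.transform import Rotation as Ro
    R=Ro.from_quat([a,b,c,w]).as_matrix();p=np.degrees(np.arctan2(R[1,0],R[0,0]))
    print('t',round(o['t'],2),'shift cm',(R.T@(np.array([x,y,z])-o['eef_pos'])*100).round(2),'psi',p.round(2),'yaw',None if psi is None else round(p-psi,2),'q',o['q'].round(2),'F',o['contact_force'].round(1),'M',o['torque'].round(2),'w',round(o['gripper_width'],3),'g',round(o['grasp_force'],1),'pos',o['eef_pos'].round(4),'Rz',R[:,2].round(3))
E
python3 -c "
from h import *
print(base(),proj('top',[.684,.18,.1225]),proj('side',[.684,.18,.1225]))"
```

```text
(array([ 0.54479908, -0.19948844,  0.10302572]), np.float64(0.00043214416749934667)) (np.float64(221.2952097910068), np.float64(161.93712137793037)) (np.float64(258.1783883262052), np.float64(266.62963323504493))
```

{"method": "carry_out", "body": {"targets": [[0, 0, -5, 0, 0], [3.5, -3.1, -5, 0, 0], [3.5, -3.1, 0, 0, 0], [3.5, -3.1, 0, 0, 0], [3.5, -3.1, 0, 0, 0], [3.5, -3.1, 0, 0, 0], [3.5, -3.1, 0, 0, 0], [3.5, -3.1, 0, 0, 0], [3.5, -3.1, 0, 0, 0], [3.5, -3.1, 0, 0, 0], [3.5, -3.1, 0, 0, 0], [3.5, -3.1, 0, 0, 0]], "force": 20}}

```text
t: 1.3
eef_pos: [0.4681, -0.1968, 0.3177]
tool_rot: [0.0, 0.986, 0.168, -0.0]
contact_force: [0.5, -0.8, -0.2]
gripper_width: 0.5
grasp_force: 0.0
```

{"method": "carry_out", "body": {"targets": [[3.5, -3.2, 0, 0, -0.3], [3.5, -3.2, 0, 0, -0.3], [3.5, -3.2, 0, 0, -0.3], [3.5, -3.2, 0, 0, -0.3], [3.5, -3.2, 0, 0, -0.3], [3.5, -3.2, 0, 0, -0.3], [3.5, -3.2, 0, 0, -0.3], [3.5, -3.2, 0, 0, -0.3], [3.5, -3.2, 0, -7.5, -0.3], [0, 0, 0, -7.5, -0.3], [0, 0, 0, -7.5, -0.3], [0, 0, 0, -7.5, -0.3]]}}

```text
t: 2.5
eef_pos: [0.6694, 0.178, 0.3168]
tool_rot: [-0.0, 0.907, 0.42, -0.001]
contact_force: [0.0, 0.1, -0.3]
gripper_width: 0.348
grasp_force: 0.0
```

```bash
python3 -c "
from h import *
to(.6687,.1797,.146,49)"
```

```text
t 2.5 shift cm [ 0.11 -0.15 17.08] psi 49.71 yaw 0.71 q [ 0.01  0.51 -0.55  1.37  0.26  1.34 -1.25] F [ 0.   0.1 -0.3] M [-0.07  0.06  0.07] w 0.348 g 0.0 pos [0.6694 0.178  0.3168] Rz [-0.001 -0.    -1.   ]
```

{"method": "carry_out", "body": {"targets": [[0.1, -0.15, 4, 0, -0.3], [0, 0, 4, 0, -0.3], [0, 0, 4, 0, -0.3], [0, 0, 3, 0, -0.3], [0, 0, 2, 0, -0.3], [0, 0, 0, 0, -0.3]]}}

```text
t: 3.1
eef_pos: [0.6667, 0.178, 0.1436]
tool_rot: [-0.0, 0.909, 0.418, -0.004]
contact_force: [-0.1, 0.9, -0.3]
gripper_width: 0.353
grasp_force: 0.0
```

Run:
```python
from h import *
to(.6687,.1797,.146,49)
s=imaging.read_camera('side')[:,:,::-1];t=imaging.read_camera('top')[:,:,::-1]
cv2.imwrite('pics/k.png',np.hstack([cv2.resize(s[180:320,200:340],(400,400),interpolation=2),cv2.resize(t[110:230,160:280],(400,400),interpolation=2)]))
```

```text
t 3.1 shift cm [ 0.25  0.04 -0.24] psi 49.36 yaw 0.36 q [-0.01  0.64 -0.51  1.56  0.35  1.04 -1.32] F [-0.1  0.9 -0.3] M [-0.  0.  0.] w 0.353 g 0.0 pos [0.6667 0.178  0.1436] Rz [-0.007 -0.002 -1.   ]
```

View pics/k.png

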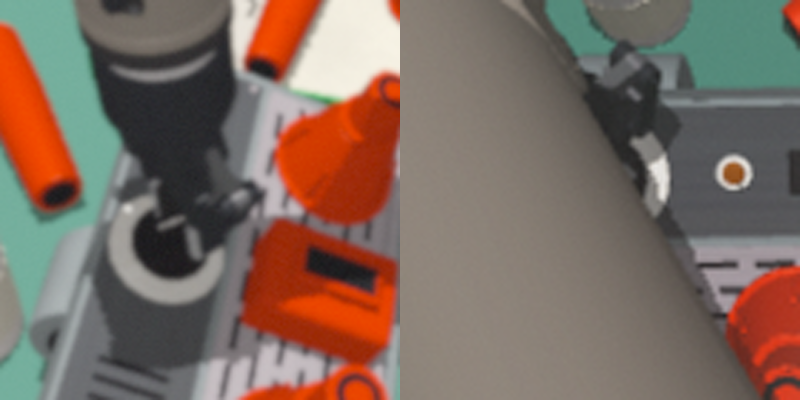

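The side view shows the fingers straddling the knob bar near (185,220) in the crop, with no contact yet. I'll close and turn.

{"method": "carry_out", "body": {"targets": [[0.2, 0, 0, 0, -1], [0, 0, 0, 0, -1], [0, 0, 0, 0, -1], [0, 0, 0, -4, -1], [0, 0, 0, -8, -1], [0, 0, 0, -8, -1], [0, 0, 0, -8, -1], [0, 0, 0, -8, -1]], "force": 20}}

```text
t: 4.0
eef_pos: [0.6696, 0.1818, 0.1498]
tool_rot: [-0.0, 0.733, 0.68, -0.0]
contact_force: [-7.4, 0.9, 6.3]
gripper_width: 0.201
grasp_force: 38.6
```

```bash
python3 -c "
from h import *
to(.6687,.1797,.146,49)"
```

```text
t 4.0 shift cm [-0.22 -0.07  0.38] psi 85.71 yaw 36.71 q [ 0.08  0.67 -0.66  1.54  0.44  1.08 -0.76] F [-7.4  0.9  6.3] M [-0.09  1.33 -0.2 ] w 0.201 g 38.6 pos [0.6696 0.1818 0.1498] Rz [-0.  0. -1.]
```

{"method": "carry_out", "body": {"targets": [[0, 0, 0, -8, -1], [0, 0, 0, -8, -1], [0, 0, 0, -8, -1], [0, 0, 0, 0, -1]]}}

```text
t: 4.4
eef_pos: [0.6686, 0.1824, 0.1501]
tool_rot: [-0.001, 0.576, 0.817, -0.0]
contact_force: [-11.4, -0.8, 9.7]
gripper_width: 0.205
grasp_force: 30.5
```

```bash
python3 -c "
from h import *
to(.6687,.1797,.146,49)"
```

```text
t 4.4 shift cm [-0.26 -0.08  0.41] psi 109.65 yaw 60.65 q [ 0.13  0.7  -0.75  1.54  0.51  1.11 -0.39] F [-11.4  -0.8   9.7] M [-0.08  2.17  0.05] w 0.205 g 30.5 pos [0.6686 0.1824 0.1501] Rz [-0.002  0.001 -1.   ]
```

{"method": "carry_out", "body": {"targets": [[0, -0.2, -0.1, -8, -1], [0, 0, 0, -8, -1], [0, 0, 0, -8, -1], [0, 0, 0, 0, -1]]}}

```text
t: 4.8
eef_pos: [0.6676, 0.1816, 0.1508]
tool_rot: [-0.001, 0.394, 0.919, 0.001]
contact_force: [-7.8, -0.2, 6.3]
gripper_width: 0.195
grasp_force: 20.1
```

```bash
python3 -c "
from h import *
to(.6687,.1797,.146,49)"
```

```text
t 4.8 shift cm [-0.21 -0.05  0.48] psi 133.63 yaw 84.63 q [ 0.18  0.73 -0.84  1.54  0.57  1.14 -0.02] F [-7.8 -0.2  6.3] M [0.01 1.53 0.12] w 0.195 g 20.1 pos [0.6676 0.1816 0.1508] Rz [-0.001  0.001 -1.   ]
```

{"method": "carry_out", "body": {"targets": [[0, 0, 0, -8, -1], [0, 0, 0, -6, -1], [0, 0, 0, 0, -1]]}}

```text
t: 5.1
eef_pos: [0.6667, 0.1815, 0.1511]
tool_rot: [-0.001, 0.28, 0.96, 0.0]
contact_force: [-12.1, -0.4, 10.7]
gripper_width: 0.194
grasp_force: 45.1
```

Run:
```python
from h import *
to(.6687,.1797,.146,49)
s=imaging.read_camera('side')[:,:,::-1]
cv2.imwrite('pics/k2.png',cv2.resize(s[180:320,200:340],(500,500),interpolation=2))
```

```text
t 5.1 shift cm [-0.27 -0.05  0.51] psi 147.42 yaw 98.42 q [ 0.21  0.75 -0.89  1.54  0.61  1.16  0.2 ] F [-12.1  -0.4  10.7] M [ 0.02  2.25 -1.16] w 0.194 g 45.1 pos [0.6667 0.1815 0.1511] Rz [-0.003  0.001 -1.   ]
```

View pics/k2.png

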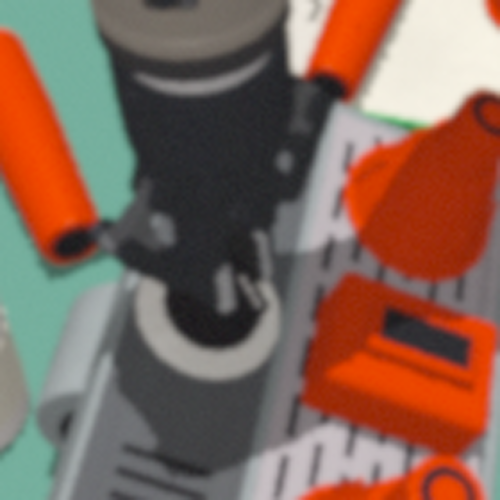

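The view shows the fingers still on the bar, which is now roughly along the strip. Mz has jumped to -1.16 N m, so the knob is at its stop. I'll nudge once more to confirm.

{"method": "carry_out", "body": {"targets": [[0, 0, 0, -4, -1], [0, 0, 0, 0, -1], [0, 0, 0, 0, -1], [0, 0, 0, 0, -1]]}}

```text
t: 5.55
eef_pos: [0.6654, 0.1828, 0.1513]
tool_rot: [-0.002, 0.247, 0.969, 0.0]
contact_force: [-16.7, -0.2, 12.0]
gripper_width: 0.192
grasp_force: 60.3
```

Run:
```python
from h import *
to(.6687,.1797,.146,49)
```

```text
t 5.55 shift cm [-0.44 -0.11  0.53] psi 151.35 yaw 102.35 q [ 0.22  0.75 -0.9   1.54  0.62  1.16  0.26] F [-16.7  -0.2  12. ] M [ 0.53  3.21 -0.91] w 0.192 g 60.3 pos [0.6654 0.1828 0.1513] Rz [-0.004  0.002 -1.   ]
```

{"method": "carry_out", "body": {"targets": [[0, 0, 0, 0, 0], [0, 0, 0, 0, 0], [0, 0, 0, 0, 0], [0, 0, -3, 0, 0], [0, 0, -5, 0, 0], [0, 0, -5, -7.8, 0.4], [0, 0, 0, -7.8, 0.4], [0, 0, 0, -7.8, 0.4], [0, 0, 0, -7.8, 0.4]]}}

```text
t: 6.45
eef_pos: [0.6693, 0.1798, 0.2797]
tool_rot: [0.001, -0.025, 1.0, 0.0]
contact_force: [0.0, 0.8, -0.2]
gripper_width: 0.703
grasp_force: 0.0
```

Run:
```python
from h import *
to(.5585,.0658,.14,182.4)
s=imaging.read_camera('side')[:,:,::-1]
cv2.imwrite('pics/k3.png',cv2.resize(s[180:320,200:340],(500,500),interpolation=2))
```

```text
t 6.45 shift cm [ 11.65 -10.84  13.95] psi -177.19 yaw -359.59 q [ 0.29  0.69 -1.07  1.4   0.61  1.4   0.84] F [ 0.   0.8 -0.2] M [-0.01 -0.01 -0.01] w 0.703 g 0.0 pos [0.6693 0.1798 0.2797] Rz [ 0.002  0.    -1.   ]
```

View pics/k3.png

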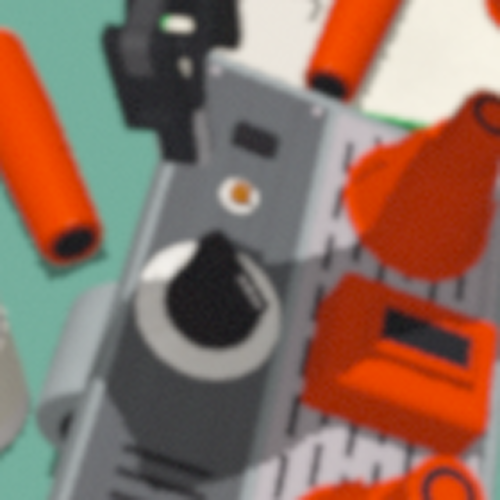

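The side view shows the released knob with its pointer line at crop (240,275)-(262,305), facing the robot and the +y side. I'll measure its angle while moving on.

Run:
```python
from h import *
c=np.array([.6843,.1803,.1225]);n=np.array([-.4223,-.0175,.9063])
for p in((240,275),(262,305),(215,237)):
    X=onplane('side',(200+p[0]*.28-.4,180+p[1]*.28-.4),c+n*.044,n);d=X-(c+n*.044);print(X,np.degrees(np.arctan2(d[1],d[0])))
```

```text
[0.66394462 0.18229321 0.16160386] 122.70345291505761
[0.65054233 0.19367607 0.15557871] 137.0125565524297
[0.67994753 0.16700783 0.16876543] -41.34979303582657
```

{"method": "carry_out", "body": {"targets": [[3.9, -3.6, 0, 0, 0.4], [3.9, -3.6, 0, 0, 0.4], [3.9, -3.6, 0, 0.4, 0.4], [0, 0, 4, 0, 0.4], [0, 0, 4, 0, 0.4]]}}

```text
t: 7.0
eef_pos: [0.564, 0.0702, 0.1992]
tool_rot: [0.002, -0.014, 1.0, -0.001]
contact_force: [0.0, -0.5, -0.5]
gripper_width: 0.697
grasp_force: 0.0
```

Run:
```python
from h import *
to(.5585,.0658,.14,182.4)
```

```text
t 7.0 shift cm [ 0.59 -0.41  5.92] psi -178.35 yaw -360.75 q [ 0.59  0.58 -1.13  1.8   0.58  1.14  0.87] F [ 0.  -0.5 -0.5] M [ 0.01 -0.03 -0.05] w 0.697 g 0.0 pos [0.564  0.0702 0.1992] Rz [ 0.004 -0.001 -1.   ]
```

{"method": "carry_out", "body": {"targets": [[0.55, -0.4, 2, 0, 0.4], [0, 0, 2.5, 0, 0.4], [0, 0, 1.4, 0, 0.4], [0, 0, 0, 0, -0.3], [0, 0, 0, 0, -1], [0, 0, 0, 0, -1], [0, 0, 0, 0, -1], [0, 0, 0, 0, -1]]}}

```text
t: 7.8
eef_pos: [0.5579, 0.0695, 0.1405]
tool_rot: [0.001, -0.019, 1.0, -0.0]
contact_force: [-0.5, 0.3, -0.8]
gripper_width: 0.44
grasp_force: 24.9
```

Run:
```python
from h import *
to(.5585,.0658,.14,182.4)
```

```text
t 7.8 shift cm [-0.04 -0.37  0.05] psi -177.86 yaw -360.26 q [ 0.55  0.64 -1.08  1.86  0.65  1.04  0.82] F [-0.5  0.3 -0.8] M [-0.01  0.06 -0.03] w 0.44 g 24.9 pos [0.5579 0.0695 0.1405] Rz [ 0.001 -0.    -1.   ]
```

{"method": "carry_out", "body": {"targets": [[0, 0, -2, 0, -1], [0, 0, -4, 0, -1], [0, 0, -4, 0, -1], [0, 0, 0, 0, -1], [0, 0, 0, 0, -1]]}}

```text
t: 8.3
eef_pos: [0.558, 0.0694, 0.2406]
tool_rot: [0.001, -0.019, 1.0, -0.0]
contact_force: [0.3, 0.0, -2.5]
gripper_width: 0.441
grasp_force: 25.0
```

Run:
```python
from h import *
to(.5585,.0658,.14,182.4)
s=imaging.read_camera('side')[:,:,::-1];t=imaging.read_camera('top')[:,:,::-1]
cv2.imwrite('pics/l.png',np.hstack([cv2.resize(s[120:320,240:440],(400,400),interpolation=2),cv2.resize(t[110:310,180:380],(400,400),interpolation=2)]))
```

```text
t 8.3 shift cm [-0.02 -0.36 10.06] psi -177.87 yaw -360.27 q [ 0.63  0.53 -1.17  1.77  0.53  1.2   0.91] F [ 0.3  0.  -2.5] M [0.   0.09 0.  ] w 0.441 g 25.0 pos [0.558  0.0694 0.2406] Rz [ 0.002 -0.    -1.   ]
```

View pics/l.png

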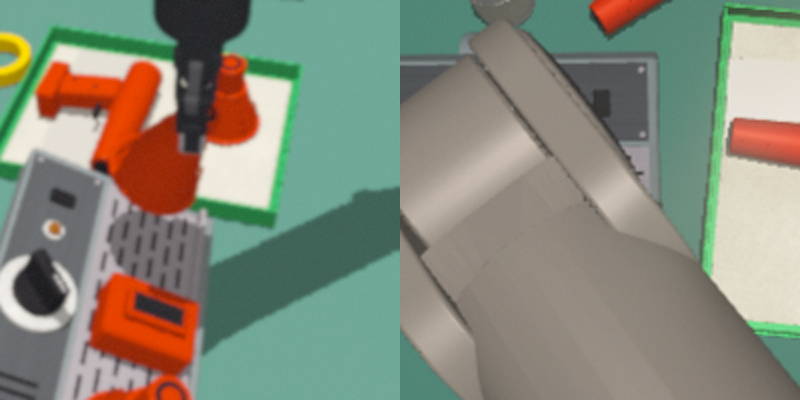

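The side view shows the cover lifted, still leaning 25° in the grip. I'll set it upright on the free bench in front of the board.

{"method": "carry_out", "body": {"targets": [[3.5, 0, 0, 0, -1], [3.5, 0, 0, 0, -1], [3.5, 0, 0, 0, -1], [3.3, 3.4, 0, 0, -1], [0, 3.4, 0, 0, -1], [0, 3.4, 2, 0, -1], [0, 3.4, 4, 0, -1], [0, 0, 4, 0, -1], [0, 0, 4, 0, -1], [0, 0, 0.5, 0, -1], [0, 0, 0, 0, -1]]}}

```text
t: 9.5
eef_pos: [0.4134, 0.1982, 0.0959]
tool_rot: [-0.002, -0.019, 1.0, -0.0]
contact_force: [0.5, 0.1, -1.5]
gripper_width: 0.438
grasp_force: 24.9
```

Run:
```python
from h import *
to(.415,.2,.0787,182.4)
```

```text
t 9.5 shift cm [-0.17  0.18  1.72] psi -177.79 yaw -360.19 q [ 0.28  0.54 -1.06  2.12  0.64  0.85  0.43] F [ 0.5  0.1 -1.5] M [0.01 0.   0.02] w 0.438 g 24.9 pos [0.4134 0.1982 0.0959] Rz [-0.003 -0.001 -1.   ]
```

{"method": "carry_out", "body": {"targets": [[0, 0, 1.4, 0, -1], [0, 0, 0.3, 0, -1], [0, 0, 0.3, 0, -1], [0, 0, 0, 0, -1]]}}

```text
t: 9.9
eef_pos: [0.4158, 0.1987, 0.0781]
tool_rot: [0.001, -0.018, 1.0, 0.0]
contact_force: [-0.4, -0.9, 2.6]
gripper_width: 0.433
grasp_force: 25.5
```

Run:
```python
from h import *
to(.415,.2,.0787,182.4)
```

```text
t 9.9 shift cm [ 0.07  0.13 -0.06] psi -177.9 yaw -360.3 q [ 0.25  0.57 -1.03  2.13  0.69  0.81  0.4 ] F [-0.4 -0.9  2.6] M [-0.21  0.14 -0.02] w 0.433 g 25.5 pos [0.4158 0.1987 0.0781] Rz [ 0.002  0.    -1.   ]
```

{"method": "carry_out", "body": {"targets": [[0, 0, 0.2, 0, -1], [-0.7, 0, 0.05, 0, -1], [-0.7, 0, 0.1, 0, -1], [-0.7, 0, 0.15, 0, -1], [0, 0, 0, 0, -1]]}}

```text
t: 10.4
eef_pos: [0.4374, 0.1999, 0.0732]
tool_rot: [0.001, -0.018, 1.0, 0.001]
contact_force: [0.0, 0.2, 7.9]
gripper_width: 0.439
grasp_force: 26.4
```

Run:
```python
from h import *
to(.415,.2,.0787,182.4)
```

```text
t 10.4 shift cm [ 2.23  0.09 -0.56] psi -177.93 yaw -360.33 q [ 0.24  0.6  -1.    2.09  0.71  0.83  0.41] F [0.  0.2 7.9] M [-0.26  0.04  0.05] w 0.439 g 26.4 pos [0.4374 0.1999 0.0732] Rz [ 0.003  0.001 -1.   ]
```

{"method": "carry_out", "body": {"targets": [[-0.7, 0, 0.2, 0, -1], [-0.7, 0, 0.25, 0, -1], [-0.7, 0, 0.3, 0, -1], [-0.3, 0, 0.2, 0, -1], [0, 0, 0, 0, -1]]}}

```text
t: 10.9
eef_pos: [0.459, 0.201, 0.0648]
tool_rot: [0.0, -0.019, 1.0, -0.001]
contact_force: [-9.8, -5.0, 26.5]
gripper_width: 0.434
grasp_force: 34.8
```

Run:
```python
from h import *
to(.415,.2,.0787,182.4)
s=imaging.read_camera('side');np.save('s2.npy',s);s=s[:,:,::-1]
cv2.imwrite('pics/u.png',s[220:400,260:460])
hsv=cv2.cvtColor(s,cv2.COLOR_BGR2HSV);red=(((hsv[...,0]<12)|(hsv[...,0]>172))&(hsv[...,1]>150)).astype(np.uint8)
k,l,st,ce=cv2.connectedComponentsWithStats(red)
print([st[i].tolist() for i in range(1,k) if st[i][4]>100])
X=bot.get_obs()['eef_pos']
for z in(0,.06,.1):print(z,[np.round(proj('side',[X[0]+d,X[1],z]),1) for d in(-.046,0,.046)])
```

```text
t 10.9 shift cm [ 4.4   0.06 -1.39] psi -177.83 yaw -360.23 q [ 0.23  0.64 -0.98  2.05  0.73  0.84  0.43] F [-9.8 -5.  26.5] M [-1.    1.96 -0.07] w 0.434 g 34.8 pos [0.459  0.201  0.0648] Rz [ 0.    -0.001 -1.   ]
[[561, 0, 25, 7, 124], [512, 23, 64, 56, 1429], [495, 47, 24, 27, 249], [328, 50, 55, 32, 1096], [336, 148, 28, 44, 814], [258, 151, 62, 57, 1605], [147, 188, 81, 66, 2247], [274, 257, 65, 112, 4248], [352, 300, 46, 50, 1323]]
0 [array([397., 331.]), array([373.4, 327.4]), array([350. , 323.8])]
0.06 [array([401.8, 316.1]), array([376.8, 312.3]), array([352.1, 308.6])]
0.1 [array([405.2, 305.2]), array([379.2, 301.3]), array([353.5, 297.5])]
```

Cover A's red blob (columns 352–398) matches the projection of an upright cover. I'll release it and regrip at 90° so it is centred both ways.

{"method": "carry_out", "body": {"targets": [[0, 0, -0.15, 0, -1], [0, 0, 0, 0, 0.9], [0, 0, 0, 0, 0.9], [0, 0, 0, 0, 0.9], [0, 0, 0, 8.5, 0.9], [0, 0, 0, 8.5, 0.9], [0, 0, 0, 8.5, 0.9], [0, 0, 0, 8.5, 0.9], [0, 0, 0, 8.5, 0.9], [0, 0, 0, 8.5, 0.9], [0, 0, 0, 8.5, 0.9], [0, 0, 0, 8.5, 0.9]]}}

```text
t: 12.15
eef_pos: [0.4596, 0.2002, 0.0636]
tool_rot: [-0.0, 0.546, 0.838, 0.0]
contact_force: [0.1, -0.2, -0.6]
gripper_width: 0.95
grasp_force: 0.0
```

{"method": "carry_out", "body": {"targets": [[0, 0, 0, 8.5, 0.9], [0, 0, 0, 8.5, 0.9], [0, 0, 0, 7, 0.9], [0, 0, 0, 0, 0], [0, 0, 0, 0, -1], [0, 0, 0, 0, -1], [0, 0, 0, 0, -1], [0, 0, 0, 0, -1]]}}

```text
t: 12.95
eef_pos: [0.4584, 0.2005, 0.0646]
tool_rot: [-0.0, 0.705, 0.709, -0.001]
contact_force: [-7.6, -2.1, 17.4]
gripper_width: 0.438
grasp_force: 28.6
```

Run:
```python
from h import *
to(.415,.2,.0787,90)
```

```text
t 12.95 shift cm [-0.03 -4.35 -1.4 ] psi 90.31 yaw 0.31 q [-0.04  0.5  -0.61  2.07  0.45  0.7  -0.94] F [-7.6 -2.1 17.4] M [-0.42  1.72  0.03] w 0.438 g 28.6 pos [0.4584 0.2005 0.0646] Rz [-0.001 -0.001 -1.   ]
```

{"method": "carry_out", "body": {"targets": [[0, 0, 0, 0, 0.3], [0, 0, 0, 0, 0.3], [0, 0, -0.5, 0, 0.3], [0, 0, 0, 0, -0.2], [0, 0, 0, 0, -1], [0, 0, 0, 0, -1], [0, 0, 0, 0, -1], [0, 0, 0, 0, -1]]}}

```text
t: 13.75
eef_pos: [0.4599, 0.2003, 0.069]
tool_rot: [0.0, 0.706, 0.708, 0.0]
contact_force: [0.2, -0.3, 4.8]
gripper_width: 0.438
grasp_force: 23.1
```

Run:
```python
from h import *
to(.415,.2,.0787,90)
```

```text
t 13.75 shift cm [-0.02 -4.49 -0.98] psi 90.16 yaw 0.16 q [-0.03  0.5  -0.62  2.06  0.44  0.71 -0.93] F [ 0.2 -0.3  4.8] M [-0.1  -0.2  -0.01] w 0.438 g 23.1 pos [0.4599 0.2003 0.069 ] Rz [ 0.001  0.    -1.   ]
```

{"method": "carry_out", "body": {"targets": [[0, 0, -3, 0, -1], [0, 0, -4.5, 0, -1], [0, 0, -4.5, 0, -1], [-4, 0.85, -4, 0, -1], [-4, 0.85, 0, 0, -1], [-4, 0.85, 0, 0, -1], [-4, 0.85, 0, 0, -1], [-4, 0.85, 0, 0, -1], [-4, 0.85, 0, 0, -1], [-4, 0.85, 0, 0, -1], [-4, 0.85, 0, 0, -1], [-4, 0.85, 0, 0, -1]]}}

```text
t: 14.95
eef_pos: [0.5354, -0.1562, 0.2229]
tool_rot: [-0.001, 0.706, 0.708, -0.0]
contact_force: [0.3, 0.5, -2.2]
gripper_width: 0.436
grasp_force: 22.7
```

Run:
```python
from h import *
to(.5448,-.1995,.173,90)
s=imaging.read_camera('side');t=imaging.read_camera('top')
np.save('s3.npy',s);np.save('t3.npy',t)
for im in(s,t):
    hsv=cv2.cvtColor(im,cv2.COLOR_RGB2HSV);red=(((hsv[...,0]<12)|(hsv[...,0]>172))&(hsv[...,1]>150)).astype(np.uint8)
    k,l,st,ce=cv2.connectedComponentsWithStats(red)
    print([st[i].tolist() for i in range(1,k) if st[i][4]>100])
X=bot.get_obs()['eef_pos']
for z in(0,.069):print(z,[np.round(proj('side',[X[0]+d,X[1],X[2]-.069+z]),1) for d in(-.046,0,.046)])
```

```text
t 14.95 shift cm [-4.34  0.94  4.99] psi 90.15 yaw 0.15 q [ 0.62  0.35 -0.55  1.82  0.21  1.04 -0.01] F [ 0.3  0.5 -2.2] M [ 0.03 -0.05  0.04] w 0.436 g 22.7 pos [ 0.5354 -0.1562  0.2229] Rz [-0.002  0.    -1.   ]
[[500, 0, 47, 5, 179], [561, 0, 52, 8, 318], [455, 2, 27, 33, 484], [509, 23, 67, 56, 1454], [478, 26, 41, 48, 877], [327, 50, 22, 27, 307], [336, 106, 42, 86, 2125], [258, 151, 62, 57, 1611], [147, 188, 81, 65, 2259], [274, 257, 65, 112, 4257]]
[[275, 38, 74, 89, 2695], [346, 128, 84, 70, 2412], [568, 167, 14, 19, 189], [595, 179, 45, 86, 1943], [142, 191, 52, 50, 1668], [202, 190, 39, 49, 1436], [379, 219, 36, 49, 1235]]
0 [array([379.1, 147.5]), array([359.1, 145.3]), array([339.2, 143. ])]
0.069 [array([382.7, 122.8]), array([361.5, 120.5]), array([340.6, 118.3])]
```

{"method": "carry_out", "body": {"targets": [[-4.3, 0.95, 0, 0, -1], [0, 0, 0, 0, -1], [0, 0, 3, 0, -1], [0, 0, 3, 0, -1], [0, 0, 2, 0, -1], [0, 0, 0, 0, -1]]}}

```text
t: 15.65
eef_pos: [0.5426, -0.1967, 0.1401]
tool_rot: [-0.003, 0.706, 0.708, -0.002]
contact_force: [-0.6, -0.3, -1.1]
gripper_width: 0.436
grasp_force: 22.6
```

Run:
```python
from h import *
to(.5448,-.1995,.113,90)
```

```text
t 15.65 shift cm [-0.29  0.24  2.71] psi 90.16 yaw 0.16 q [ 0.63  0.47 -0.5   1.85  0.28  0.9  -0.  ] F [-0.6 -0.3 -1.1] M [-0.01  0.08  0.01] w 0.436 g 22.6 pos [ 0.5426 -0.1967  0.1401] Rz [-0.007  0.002 -1.   ]
```

{"method": "carry_out", "body": {"targets": [[-0.25, 0.1, 0.5, 0, -1], [0, 0, 0.8, 0, -1], [0, 0, 0.6, 0, -1], [0, 0, 0, 0, -1], [0, 0, 0, 0, -1]]}}

```text
t: 16.15
eef_pos: [0.5467, -0.2, 0.1249]
tool_rot: [0.0, 0.706, 0.708, 0.0]
contact_force: [0.1, -0.6, -0.1]
gripper_width: 0.438
grasp_force: 22.6
```

Run:
```python
from h import *
to(.5448,-.1995,.113,90)
```

```text
t 16.15 shift cm [ 0.05 -0.19  1.19] psi 90.16 yaw 0.16 q [ 0.62  0.49 -0.49  1.85  0.3   0.87 -0.01] F [ 0.1 -0.6 -0.1] M [ 0.03 -0.05 -0.05] w 0.438 g 22.6 pos [ 0.5467 -0.2     0.1249] Rz [ 0. -0. -1.]
```

{"method": "carry_out", "body": {"targets": [[0.05, -0.15, 0, 0, -1], [0, 0, 0.5, 0, -1], [0, 0, 0.4, 0, -1], [0, 0, 0, 0, -1]]}}

```text
t: 16.55
eef_pos: [0.5445, -0.1995, 0.1149]
tool_rot: [-0.001, 0.706, 0.708, -0.0]
contact_force: [0.9, 0.2, -2.2]
gripper_width: 0.438
grasp_force: 22.6
```

Run:
```python
from h import *
to(.5448,-.1995,.113,90)
```

```text
t 16.55 shift cm [-0.    0.03  0.19] psi 90.15 yaw 0.15 q [ 0.62  0.51 -0.49  1.86  0.31  0.85 -0.02] F [ 0.9  0.2 -2.2] M [0.02 0.06 0.03] w 0.438 g 22.6 pos [ 0.5445 -0.1995  0.1149] Rz [-0.001  0.    -1.   ]
```

Free so far, 2 mm to go.

{"method": "carry_out", "body": {"targets": [[0, 0, 0.15, 0, -1], [0, 0, 0.1, 0, -1], [0, 0, 0.1, 0, -1], [0, 0, 0, 0, -1], [0, 0, 0, 0, -1]]}}

```text
t: 17.05
eef_pos: [0.5456, -0.1996, 0.1129]
tool_rot: [0.001, 0.706, 0.708, 0.0]
contact_force: [-2.1, 0.3, 5.0]
gripper_width: 0.435
grasp_force: 23.2
```

Run:
```python
from h import *
to(.5448,-.1995,.113,90)
```

```text
t 17.05 shift cm [ 0.01 -0.08 -0.01] psi 90.15 yaw 0.15 q [ 0.62  0.51 -0.49  1.86  0.31  0.84 -0.02] F [-2.1  0.3  5. ] M [0.11 0.31 0.05] w 0.435 g 23.2 pos [ 0.5456 -0.1996  0.1129] Rz [ 0.001 -0.    -1.   ]
```

{"method": "carry_out", "body": {"targets": [[0, 0, 0.15, 0, -1], [0, 0, 0, 0, -1], [0, 0, 0, 0, -1], [0, 0, 0, 0, -1]]}}

```text
t: 17.45
eef_pos: [0.5459, -0.1997, 0.1128]
tool_rot: [0.001, 0.706, 0.708, 0.0]
contact_force: [-5.0, 0.9, 16.9]
gripper_width: 0.437
grasp_force: 24.5
```

Run:
```python
from h import *
to(.5448,-.1995,.113,90)
```

```text
t 17.45 shift cm [ 0.02 -0.11 -0.02] psi 90.15 yaw 0.15 q [ 0.62  0.51 -0.49  1.86  0.31  0.84 -0.02] F [-5.   0.9 16.9] M [0.25 1.19 0.06] w 0.437 g 24.5 pos [ 0.5459 -0.1997  0.1128] Rz [ 0.002 -0.001 -1.   ]
```

{"method": "carry_out", "body": {"targets": [[0, 0, -0.25, 0, -1], [0, 0, 0, 0, 0.3], [0, 0, 0, 0, 0.3], [0, 0, 0, 0, 0.3], [0, 0, -3, 0, 0.4], [0, 0, -4.5, 0, 0.4], [0, 0, -4.5, 0, 0.4], [0, 0, -4, 0, 0.4], [0, 0, 0, 0, 0.4]]}}

```text
t: 18.35
eef_pos: [0.5484, -0.1999, 0.2793]
tool_rot: [0.005, 0.706, 0.708, 0.002]
contact_force: [0.1, 0.2, -0.8]
gripper_width: 0.698
grasp_force: 0.0
```

{"method": "carry_out", "body": {"targets": [[4.5, 0, 0, 0, 0.4], [4.5, 0, 0, 0, 0.4], [4.5, 0, 0, 0, 0.4], [4.5, 0, 0, 0, 0.4], [4.5, 0, 0, 0, 0.4], [4.5, 0, 0, 0, 0.4], [4.5, 0, 0, 0, 0.4], [4.5, 0, 0, 0, 0.4], [4.5, 0, 0, 0, 0.4], [4.5, 0, 0, 0, 0.4], [2.5, 0, 0, 0, 0.4], [0, 0, 0, 0, 0.4]]}}

```text
t: 19.55
eef_pos: [0.5418, 0.2805, 0.2723]
tool_rot: [-0.002, 0.704, 0.711, 0.0]
contact_force: [-0.1, -0.3, 0.3]
gripper_width: 0.7
grasp_force: 0.0
```

{"method": "carry_out", "body": {"targets": [[0, 0, 0, -8.4, 0.4], [0, 0, 0, -8.4, 0.4], [0, 0, 0, -8.4, 0.4], [0, 0, 0, -8.4, 0.4], [0, 0, 0, -8.4, 0.4], [0, 0, 0, -8.4, 0.4], [0, 0, 0, -8.4, 0.4], [0, 0, 0, -8.4, 0.4], [0, 0, 0, -8.4, 0.4], [0, 0, 0, -8.4, 0.4], [0, 0, 0, -8.4, 0.4], [0, 0, 0, 0, 0.4]]}}

```text
t: 20.75
eef_pos: [0.5441, 0.2739, 0.2721]
tool_rot: [-0.001, -0.022, 1.0, -0.0]
contact_force: [0.3, -0.1, -0.4]
gripper_width: 0.699
grasp_force: 0.0
```

Run:
```python
from h import *
to(.5492,.2855,.14,182.4)
# base stack top ring check: red blob boxes, both views
s=imaging.read_camera('side');t=imaging.read_camera('top');np.save('s4.npy',s);np.save('t4.npy',t)
cv2.imwrite('pics/st.png',np.hstack([cv2.resize(t[200:270,370:440],(390,390),interpolation=2),cv2.resize(s[120:195,320:395],(390,390),interpolation=2)])[:,:,::-1])
```

```text
t 20.75 shift cm [-0.58  1.15 13.21] psi -177.46 yaw -359.86 q [ 0.17  0.54 -1.06  1.62  0.48  1.27  0.65] F [ 0.3 -0.1 -0.4] M [ 0.01 -0.01 -0.02] w 0.699 g 0.0 pos [0.5441 0.2739 0.2721] Rz [-0.001 -0.001 -1.   ]
```

View pics/st.png

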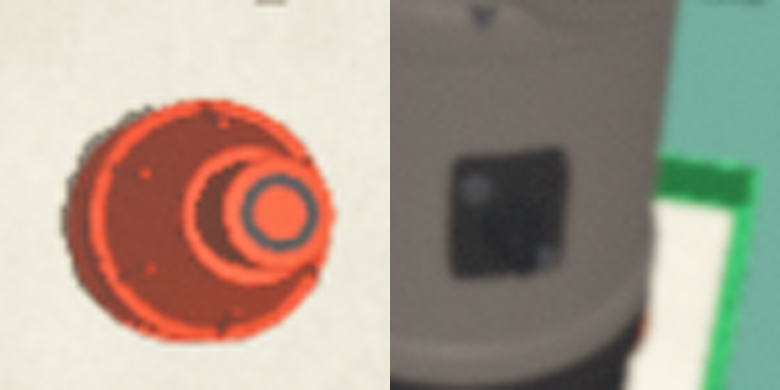

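The top view shows the two covers nested and straight, with the ring at about (420.0,237.5). Next I'll grip the second cover.

{"method": "carry_out", "body": {"targets": [[-0.55, 1.1, 2, 0, 0.4], [0, 0, 4, 0, 0.4], [0, 0, 3.2, 0, 0.4], [0, 0, 0, 0, 0.4]]}}

```text
t: 21.25
eef_pos: [0.5469, 0.284, 0.1766]
tool_rot: [-0.003, -0.021, 1.0, -0.002]
contact_force: [-0.1, -0.6, -0.1]
gripper_width: 0.704
grasp_force: 0.0
```

Run:
```python
from h import *
to(.5492,.2855,.14,182.4)
print(onplane('top',(420.0,237.5),np.array([0,0,.144]),np.array([0,0,1.])))
```

```text
t 21.25 shift cm [-0.26  0.16  3.66] psi -177.61 yaw -360.01 q [ 0.11  0.64 -0.99  1.7   0.58  1.13  0.56] F [-0.1 -0.6 -0.1] M [-0.09 -0.03 -0.01] w 0.704 g 0.0 pos [0.5469 0.284  0.1766] Rz [-0.006 -0.005 -1.   ]
[ 0.54637464 -0.20067376  0.144     ]
```

{"method": "carry_out", "body": {"targets": [[-0.1, 0.1, 2, 0, 0.4], [0, 0, 1.6, 0, 0.4], [0, 0, 0, 0, 0.4], [0, 0, 0, 0, -0.3], [0, 0, 0, 0, -1], [0, 0, 0, 0, -1], [0, 0, 0, 0, -1], [0, 0, 0, 0, -1]]}}

```text
t: 22.05
eef_pos: [0.5501, 0.2881, 0.1459]
tool_rot: [0.001, -0.022, 1.0, 0.0]
contact_force: [-0.4, 0.2, 2.8]
gripper_width: 0.435
grasp_force: 24.5
```

Run:
```python
from h import *
to(.5492,.2855,.14,182.4)
```

```text
t 22.05 shift cm [ 0.1  -0.26  0.59] psi -177.45 yaw -359.85 q [ 0.09  0.67 -0.96  1.72  0.62  1.08  0.54] F [-0.4  0.2  2.8] M [0.06 0.07 0.03] w 0.435 g 24.5 pos [0.5501 0.2881 0.1459] Rz [ 0.001  0.001 -1.   ]
```

{"method": "carry_out", "body": {"targets": [[0, 0, 0, 0, 0.3], [0, 0, 0, 0, 0.3], [0, 0, 0.55, 0, 0.3], [0, 0, 0, 0, 0.3], [0, 0, 0, 0, -0.3], [0, 0, 0, 0, -1], [0, 0, 0, 0, -1], [0, 0, 0, 0, -1]]}}

```text
t: 22.85
eef_pos: [0.5497, 0.2876, 0.1396]
tool_rot: [-0.0, -0.022, 1.0, -0.0]
contact_force: [-0.5, 0.7, -1.6]
gripper_width: 0.442
grasp_force: 22.0
```

Run:
```python
from h import *
to(.5492,.2855,.14,182.4)
```

```text
t 22.85 shift cm [ 0.06 -0.21 -0.04] psi -177.45 yaw -359.85 q [ 0.08  0.68 -0.96  1.73  0.63  1.07  0.53] F [-0.5  0.7 -1.6] M [ 0.03 -0.02  0.01] w 0.442 g 22.0 pos [0.5497 0.2876 0.1396] Rz [-0. -0. -1.]
```

{"method": "carry_out", "body": {"targets": [[0, 0, -2, 0, -1], [0, 0, -4, 0, -1], [0, 0, -2, 0, -1], [3.5, 0, 0, 0, -1], [3.5, 0, 0, 0, -1], [3.5, 0, 0, 0, -1], [3.3, -2.7, 0, 0, -1], [0, -2.7, 0, 0, -1], [0, -2.8, 3, 0, -1], [0, 0, 4, 0, -1], [0, 0, 4, 0, -1], [0, 0, 0, 0, -1]]}}

```text
t: 24.05
eef_pos: [0.4127, 0.1974, 0.1061]
tool_rot: [-0.004, -0.022, 1.0, -0.002]
contact_force: [-1.3, 0.2, -1.6]
gripper_width: 0.437
grasp_force: 21.9
```

Run:
```python
from h import *
to(.4155,.2,.0787,182.4)
```

```text
t 24.05 shift cm [-0.31  0.26  2.74] psi -177.43 yaw -359.83 q [ 0.26  0.5  -1.02  2.12  0.58  0.84  0.5 ] F [-1.3  0.2 -1.6] M [-0.03  0.11 -0.01] w 0.437 g 21.9 pos [0.4127 0.1974 0.1061] Rz [-0.007 -0.003 -1.   ]
```

{"method": "carry_out", "body": {"targets": [[0, 0, 1.2, 0, -1], [0, 0, 0.8, 0, -1], [0, 0, 0.3, 0, -1], [0, 0, 0.3, 0, -1], [0, 0, 0, 0, -1]]}}

```text
t: 24.55
eef_pos: [0.4158, 0.1998, 0.084]
tool_rot: [0.0, -0.022, 1.0, 0.0]
contact_force: [0.2, 0.4, -1.0]
gripper_width: 0.437
grasp_force: 21.9
```

Run:
```python
from h import *
to(.4155,.2,.0787,182.4)
```

```text
t 24.55 shift cm [0.03 0.02 0.53] psi -177.44 yaw -359.84 q [ 0.22  0.53 -0.98  2.13  0.63  0.8   0.45] F [ 0.2  0.4 -1. ] M [-0.1   0.01 -0.  ] w 0.437 g 21.9 pos [0.4158 0.1998 0.084 ] Rz [ 0.001  0.    -1.   ]
```

{"method": "carry_out", "body": {"targets": [[0, 0, 0.3, 0, -1], [0, 0, 0.3, 0, -1], [0, 0, 0, 0, -1]]}}

```text
t: 24.85
eef_pos: [0.4161, 0.1999, 0.078]
tool_rot: [0.001, -0.022, 1.0, 0.0]
contact_force: [-0.4, -0.8, 3.9]
gripper_width: 0.438
grasp_force: 22.5
```

Run:
```python
from h import *
to(.4155,.2,.0787,182.4)
```

```text
t 24.85 shift cm [ 0.06  0.01 -0.07] psi -177.45 yaw -359.85 q [ 0.21  0.54 -0.97  2.13  0.65  0.79  0.44] F [-0.4 -0.8  3.9] M [-0.2   0.13 -0.01] w 0.438 g 22.5 pos [0.4161 0.1999 0.078 ] Rz [ 0.001  0.    -1.   ]
```

Touching, same as before, so I'll repeat the uprighting, with slightly less press at the end.

{"method": "carry_out", "body": {"targets": [[0, 0, 0.2, 0, -1], [-0.7, 0, 0.05, 0, -1], [-0.7, 0, 0.1, 0, -1], [-0.7, 0, 0.15, 0, -1], [-0.7, 0, 0.2, 0, -1], [-0.7, 0, 0.2, 0, -1], [-0.7, 0, 0.25, 0, -1], [-0.2, 0, 0.1, 0, -1], [0, 0, 0, 0, -1]]}}

```text
t: 25.75
eef_pos: [0.459, 0.2019, 0.0655]
tool_rot: [-0.001, -0.023, 1.0, -0.0]
contact_force: [-6.1, -0.2, 11.8]
gripper_width: 0.439
grasp_force: 24.9
```

Run:
```python
from h import *
to(.4155,.2,.0787,182.4)
s=imaging.read_camera('side');np.save('s5.npy',s)
for f in('s2.npy','s5.npy'):
    hsv=cv2.cvtColor(np.load(f),cv2.COLOR_RGB2HSV);red=(((hsv[...,0]<12)|(hsv[...,0]>172))&(hsv[...,1]>150)).astype(np.uint8)
    k,l,st,ce=cv2.connectedComponentsWithStats(red)
    print([(st[i].tolist(),ce[i].round(1)) for i in range(1,k) if st[i][4]>100 and st[i][1]>250])
```

```text
t 25.75 shift cm [ 4.36  0.01 -1.31] psi -177.42 yaw -359.82 q [ 0.19  0.61 -0.93  2.05  0.68  0.82  0.47] F [-6.1 -0.2 11.8] M [-0.31  1.17  0.06] w 0.439 g 24.9 pos [0.459  0.2019 0.0655] Rz [-0.001 -0.001 -1.   ]
[([274, 257, 65, 112, 4248], array([306.8, 315. ])), ([352, 300, 46, 50, 1323], array([373.2, 329.7]))]
[([285, 257, 54, 50, 1739], array([311.1, 282.9])), ([352, 301, 46, 49, 1319], array([373.2, 330.3]))]
```

Identical blob, so it is upright. I'll regrip at 90°.

{"method": "carry_out", "body": {"targets": [[0, 0, -0.15, 0, -1], [0, 0, 0, 0, 0.9], [0, 0, 0, 0, 0.9], [0, 0, 0, 0, 0.9], [0, 0, -0.4, 8.5, 0.9], [0, 0, 0, 8.5, 0.9], [0, 0, 0, 8.5, 0.9], [0, 0, 0, 8.5, 0.9], [0, 0, 0, 8.5, 0.9], [0, 0, 0, 8.5, 0.9], [0, 0, 0, 8.5, 0.9], [0, 0, 0, 8.5, 0.9]]}}

```text
t: 27.0
eef_pos: [0.4596, 0.2016, 0.0706]
tool_rot: [0.0, 0.543, 0.84, 0.0]
contact_force: [0.3, -0.8, 0.0]
gripper_width: 0.948
grasp_force: 0.0
```

{"method": "carry_out", "body": {"targets": [[0, 0, 0, 8.5, 0.9], [0, 0, 0, 8.5, 0.9], [0, 0, 0, 7.3, 0.9], [0, 0, 0, 0, 0.3]]}}

```text
t: 27.4
eef_pos: [0.4596, 0.2017, 0.0707]
tool_rot: [0.0, 0.706, 0.708, 0.0]
contact_force: [0.3, 0.6, -0.4]
gripper_width: 0.803
grasp_force: 0.0
```

Run:
```python
from h import *
to(.459,.2005,.069,90)
```

```text
t 27.4 shift cm [-0.12 -0.06  0.17] psi 90.21 yaw 0.21 q [-0.08  0.48 -0.56  2.07  0.39  0.7  -0.89] F [ 0.3  0.6 -0.4] M [-0.03 -0.06  0.02] w 0.803 g 0.0 pos [0.4596 0.2017 0.0707] Rz [ 0. -0. -1.]
```

Close at z = 0.069, then lift and carry.

{"method": "carry_out", "body": {"targets": [[0, 0, 0.15, 0, -0.2], [0, 0, 0, 0, -1], [0, 0, 0, 0, -1], [0, 0, 0, 0, -1], [0, 0, 0, 0, -1], [0, 0, 0, 0, -1]]}}

```text
t: 28.0
eef_pos: [0.4595, 0.2015, 0.0691]
tool_rot: [-0.0, 0.705, 0.709, -0.0]
contact_force: [-0.3, 0.3, -1.9]
gripper_width: 0.437
grasp_force: 24.2
```

Run:
```python
from h import *
to(.546,-.2,.069,90)
```

```text
t 28.0 shift cm [-4.019e+01  8.470e+00  1.000e-02] psi 90.26 yaw 0.26 q [-0.08  0.48 -0.56  2.07  0.4   0.7  -0.89] F [-0.3  0.3 -1.9] M [-0.08 -0.03  0.02] w 0.437 g 24.2 pos [0.4595 0.2015 0.0691] Rz [-0. -0. -1.]
```

{"method": "carry_out", "body": {"targets": [[0, 0, -4, 0, -1], [0, 0, -4.5, 0, -1], [0, 0, -4.5, 0, -1], [0, 0, -4.5, 0, -1], [-4, 0.85, -1, 0, -1], [-4, 0.85, 0, 0, -1], [-4, 0.85, 0, 0, -1], [-4, 0.85, 0, 0, -1], [-4, 0.85, 0, 0, -1], [-4, 0.85, 0, 0, -1], [-4, 0.85, 0, 0, -1], [0, 0, 0, 0, -1]]}}

```text
t: 29.2
eef_pos: [0.5204, -0.0852, 0.2536]
tool_rot: [0.001, 0.709, 0.705, -0.001]
contact_force: [-0.2, -0.3, -1.6]
gripper_width: 0.438
grasp_force: 24.3
```

Run:
```python
from h import *
to(.546,-.2,.153,90)
```

```text
t 29.2 shift cm [-11.44   2.63  10.09] psi 89.72 yaw -0.28 q [ 0.46  0.25 -0.49  1.85  0.14  1.07 -0.09] F [-0.2 -0.3 -1.6] M [0.01 0.05 0.05] w 0.438 g 24.3 pos [ 0.5204 -0.0852  0.2536] Rz [-0.001 -0.003 -1.   ]
```

{"method": "carry_out", "body": {"targets": [[-3.9, 0.9, 0, 0, -1], [-3.8, 0.9, 0, 0, -1], [-3.7, 0.85, 0, 0, -1], [0, 0, 0, 0, -1], [0, 0, 3, 0, -1], [0, 0, 3, 0, -1], [0, 0, 1, 0, -1], [0, 0, 0, 0, -1], [0, 0, 0, 0, -1]]}}

```text
t: 30.1
eef_pos: [0.548, -0.1917, 0.1853]
tool_rot: [0.001, 0.705, 0.709, 0.0]
contact_force: [-0.0, 0.7, -1.4]
gripper_width: 0.438
grasp_force: 24.2
```

Run:
```python
from h import *
to(.546,-.2,.153,90)
```

```text
t 30.1 shift cm [-0.83 -0.21  3.22] psi 90.28 yaw 0.28 q [ 0.56  0.4  -0.42  1.81  0.2   0.97  0.06] F [-0.   0.7 -1.4] M [0.03 0.01 0.01] w 0.438 g 24.2 pos [ 0.548  -0.1917  0.1853] Rz [ 0.001 -0.    -1.   ]
```

{"method": "carry_out", "body": {"targets": [[-0.8, -0.2, 0, 0, -1], [0, 0, 0.8, 0, -1], [0, 0, 0.8, 0, -1], [0, 0, 0, 0, -1], [0, 0, 0, 0, -1]]}}

```text
t: 30.6
eef_pos: [0.5451, -0.1998, 0.1679]
tool_rot: [-0.0, 0.705, 0.709, -0.0]
contact_force: [-0.4, -0.0, -0.4]
gripper_width: 0.438
grasp_force: 24.2
```

Run:
```python
from h import *
to(.546,-.2,.153,90)
```

```text
t 30.6 shift cm [-0.02  0.09  1.49] psi 90.26 yaw 0.26 q [ 0.57  0.42 -0.41  1.83  0.21  0.94  0.07] F [-0.4 -0.  -0.4] M [-0.01 -0.03  0.  ] w 0.438 g 24.2 pos [ 0.5451 -0.1998  0.1679] Rz [-0.001  0.    -1.   ]
```

{"method": "carry_out", "body": {"targets": [[0, 0.05, 0.6, 0, -1], [0, 0, 0.5, 0, -1], [0, 0, 0.2, 0, -1], [0, 0, 0, 0, -1]]}}

```text
t: 31.0
eef_pos: [0.5455, -0.1999, 0.1546]
tool_rot: [-0.0, 0.706, 0.709, -0.0]
contact_force: [0.1, 0.4, -1.1]
gripper_width: 0.438
grasp_force: 24.2
```

Run:
```python
from h import *
to(.546,-.2,.153,90)
```

```text
t 31.0 shift cm [-0.01  0.05  0.16] psi 90.26 yaw 0.26 q [ 0.56  0.44 -0.41  1.84  0.22  0.91  0.06] F [ 0.1  0.4 -1.1] M [-0.03 -0.    0.01] w 0.438 g 24.2 pos [ 0.5455 -0.1999  0.1546] Rz [-0.001  0.    -1.   ]
```

{"method": "carry_out", "body": {"targets": [[0, 0, 0.15, 0, -1], [0, 0, 0.1, 0, -1], [0, 0, 0.1, 0, -1], [0, 0, 0, 0, -1], [0, 0, 0, 0, -1]]}}

```text
t: 31.5
eef_pos: [0.5464, -0.2001, 0.1527]
tool_rot: [0.001, 0.706, 0.709, 0.0]
contact_force: [-0.7, 0.7, 6.7]
gripper_width: 0.435
grasp_force: 24.9
```

Run:
```python
from h import *
to(.546,-.2,.153,90)
```

```text
t 31.5 shift cm [ 0.01 -0.04 -0.03] psi 90.25 yaw 0.25 q [ 0.56  0.44 -0.41  1.84  0.22  0.9   0.06] F [-0.7  0.7  6.7] M [0.11 0.28 0.02] w 0.435 g 24.9 pos [ 0.5464 -0.2001  0.1527] Rz [ 0.001 -0.001 -1.   ]
```

Bottomed. A light further press, then release and withdraw.

{"method": "carry_out", "body": {"targets": [[0, 0, 0.12, 0, -1], [0, 0, 0, 0, -1], [0, 0, 0, 0, -1], [0, 0, 0, 0, -1]]}}

```text
t: 31.9
eef_pos: [0.5468, -0.2003, 0.1527]
tool_rot: [0.001, 0.706, 0.709, 0.0]
contact_force: [-3.1, 0.9, 13.7]
gripper_width: 0.438
grasp_force: 25.7
```

{"method": "carry_out", "body": {"targets": [[0, 0, -0.2, 0, -1], [0, 0, 0, 0, 0.3], [0, 0, 0, 0, 0.3], [0, 0, 0, 0, 0.3], [0, 0, -3, 0, 0.3], [0, 0, -4, 0, 0.3], [0, 0, -4, 0, 0.3], [4, 0, 0, 0, 0.3], [4, 0, 0, 0, 0.3], [4, 0, 0, 0, 0.3], [4, 0, 0, 0, 0.3], [0, 0, 0, 0, 0.3]]}}

```text
t: 33.1
eef_pos: [0.5449, -0.0328, 0.2629]
tool_rot: [-0.001, 0.702, 0.712, 0.001]
contact_force: [0.2, -0.4, 0.4]
gripper_width: 0.65
grasp_force: 0.0
```

Run:
```python
from h import *
to(.546,-.2,.153,90)
for nn in('side','top'):
    im=imaging.read_camera(nn)
    hsv=cv2.cvtColor(im,cv2.COLOR_RGB2HSV);red=(((hsv[...,0]<12)|(hsv[...,0]>172))&(hsv[...,1]>150)).astype(np.uint8)
    k,l,st,ce=cv2.connectedComponentsWithStats(red)
    print(nn,[st[i].tolist() for i in range(1,k) if st[i][4]>200 and st[i][1]>90])
    P=lambda z,r:np.array([proj(nn,[.546+r*np.cos(a),-.2+r*np.sin(a),z]) for a in np.linspace(0,6.28,60)])
    pts=np.vstack([P(.004,.046),P(.084,.046),P(.184,.019)]);print('predicted',pts.min(0).round(),(np.ptp(pts,axis=0)).round())
```

```text
t 33.1 shift cm [-16.75  -0.13  10.94] psi 90.81 yaw 0.81 q [ 0.38  0.28 -0.52  1.8   0.15  1.1  -0.18] F [ 0.2 -0.4  0.4] M [-0.   -0.03 -0.01] w 0.65 g 0.0 pos [ 0.5449 -0.0328  0.2629] Rz [ 0.001  0.003 -1.   ]
side [[336, 121, 36, 71, 1852], [258, 151, 62, 57, 1612], [147, 188, 81, 66, 2255], [285, 257, 54, 50, 1741]]
predicted [334. 119.] [38. 74.]
top [[390, 128, 32, 18, 413], [568, 167, 72, 98, 3479], [202, 190, 39, 49, 1428]]
predicted [382. 216.] [55. 46.]
```

```bash
python3 -c "
from station import bot
print(bot.hand_in())"
```

```text
the job is handed in; nothing more can be done
None
```

The job is handed in at 33 s of the 70 s: the knob is at its anticlockwise stop, and both covers are nested and pressed home on the tray cover (about 14–17 N at the wrist). The last side view matches a straight stack of three, with the foot cap and tool body where they were; the hand-in gave no verdict.

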